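Start and seat the mould's clamp screw with the square-socket key

ROBOT

A 6-joint arm with a two-finger parallel gripper is mounted at the origin on a cart in front of the work surface, level with it; the furniture and walls round the work are solid. World frame = base frame: x ahead of the robot, y to its left, z up, the work surface at z = 0. Lengths are in m, angles in degrees, forces in N, time in s.
With the tool pointing down it reaches from about 0.25 to 0.725 m from the base axis. Payload 9.7 kg.
Tool frame: the origin (TCP) lies between the finger pads; the fingertips stand 25 mm ahead of it and the grasp point (between the pads) lies 6 mm ahead of it; z points along the fingers, y is the line along which they close (so a half turn about z gives the same grasp; the last joint's range is limited). The gripper opens to 85 mm and grips with 20 to 120 N. Pads are 22 mm wide; open, the fingers measure 114 mm over their backs; the gripper's body (76 mm by 85 mm) begins 54 mm behind the grasp point. The pads swing forward as they close: fully open they stand 13 mm farther back than shut.
Start: joints at [-68.411, 4.979, 10.078, 95.1, 0, 90], TCP at [0.202, -0.511, 0.232] pointing down, gripper open.
Joint ranges: [-179.16, 179.16], [-48.56, 103.87], [-65.8, 70.77], [-126.05, 130.52], [-82.76, 87.17], [-180, 180]. Speed limits (degrees/s): [127.2, 127.2, 147.25, 180, 180, 180].

INTERFACE

Orientations are given as [roll, pitch, yaw] about the fixed x, y, z axes, in that order (R = Rz(yaw) Ry(pitch) Rx(roll)).
In Python, from workcell import bot gives the robot as it stands. The module is installed in compiled form; this text tells all that it offers.
- The arm moves only by the shell command python3 -m pendant [FORCE], which reads ROWS from standard input. ROWS is a JSON list of rows, 1 to 5 of them, each of 5 numbers: dx, dy, dz in m, then a turn about the tool's z in degrees, then the finger opening in m; each row is the pose to reach, as a shift and turn from the pose commanded when the command began, along the tool's axes at that moment; what a row does not reach only later rows make up. A row lasts 1/12 s, in which the tool goes at most 0.0417 m and 7.16 degrees, less where a joint would pass 70% of its speed; a pose out of reach is approached as far as the arm can. The fingers move at their own pace and stop on an object; FORCE is the grip in N (left out, the last holds). Time passes only in rows, so rows that do not move let the fingers close. It prints the time, the measured TCP pose, the force, the opening and the grip force at its end. Input that does not fit is refused with a message, and nothing moves.
- bot.get_obs(): the state, without advancing time (a new reading comes with each control period).
- bot.camera(name): name is "scene" or "side" or "wrist"; returns the picture (400x640x3 uint8, blue, green, red); there is no depth.
- bot.camera_info(name): a dict with "mtx" (3x3 intrinsics, pixels), "extrinsics" (4x4, takes a point from camera to world coordinates). Camera axes: x right, y down, z forward; pixel columns grow to the right and rows downward; lengths in m; the calibration is good to about 2 mm. The wrist camera is an equidistant fisheye: a pixel r from the principal point sees the ray r / f radians off the axis. A picture is of the moment at which its call begins: read the wrist's pose just before it. camera_info takes no time and is no camera call; for the wrist camera it gives the pose at the moment of the call.
- bot.job_done(): hands the job in; it is judged then, once.
The state is a dict: "time": time; "q": joint angles; "qd": joint speeds; "joint_efforts": joint torques, N m; "ee_pos": TCP position; "tcp_rot": TCP orientation; "wrist_force": force on the tool from outside, world axes, zero at the start; "torque": the same for the moment, N m; "opening": finger opening in m; "grasp_force": force on a finger pad.
Only numpy, scipy, OpenCV 4.12 (cv2) and the standard library are available. Lean on these libraries where they do the work, as an engineer would, in place of code of your own. Each camera call takes 0.05 s, during which the arm holds its last target. There are 200 camera calls.

TASK

Take the T-handled key whose square socket fits the screw head of the mould and set it squarely over the head. Press gently until the screw is fully down, only then turn it clockwise (seen from above) until it comes up solid, without forcing it past there. Leave the key standing upright on the screw and everything else on the table undisturbed.

Things in the scene. Friction and masses are not known exactly. Their poses are not given: they have to be found in the camera images.
- key: the larger steel T-key, loose, upright, 120 mm tall, 0.2 kg. Origin: centre of its socket's bottom rim, z up the shank. Square socket 20 mm inside, 28 mm outside (walls along key x and y), 20 mm deep. Handle bar along key x: 80 x 14 x 22 mm, 98 to 120 mm above the origin; shank 12 mm diameter. Starts with its rim on the stand's round base, its socket over the stand's 17 mm stud (14 mm high)
- key_grip (a point): the middle of the larger key's handle bar, on its axis 109 mm above the rim; axes as the key
- small_key: the smaller steel T-handled key, loose, upright, 100 mm tall, handle bar 56 mm long, socket 13 mm wide inside: too small for the screw. Origin: centre of its bottom rim. It stands on a like stand
- stand_a: fixed round stand of the larger key, 68 mm diameter, 10 mm thick, 17 mm square stud on top up to 24 mm above the table. Origin: centre of its underside
- stand_b: fixed round stand of the smaller key, 68 mm diameter, 10 mm thick, 10 mm square stud. Origin: centre of its underside
- mould: fixed closed two-part aluminium mould, 120 x 70 mm, on a 150 x 110 mm steel base. Origin: on the screw axis, 12 mm below the base's top, 0 to 8 mm above the table; z up. In its middle a steel bush, 36 mm diameter, its top 50 mm above the origin (mould top 42 mm), carries the clamp screw. Two pour collars, up to 46 mm above the origin, 40 mm from the screw along the mould's x
- screw_head (a point): centre of the top of the clamp screw's square head; z up the screw axis (always vertical), x and y square to the flats. Head 18 mm across flats: from the top 4 mm of taper (11 to 18 mm wide), 14 mm straight, then a round collar 27 mm diameter. A key fully on rests its rim on the collar, 18 mm below this point. The point is 77 mm above the mould's origin with the screw up, 72 mm with it down
- screw_press (a joint): how far the screw is pushed down (m): 0 = up, 0.005 = collar on the bush, fully down. Starts up, moves stiffly (about 13 N, stays where it is left), then stops hard. 18 to 25 N of push is plenty; afterwards a light push of 5 to 12 N holds the key on. The key's contact load on the screw (push, side and turning loads added) must stay below 50 N
- screw_turn (a joint): turn of the screw, clockwise from above is positive (rad). Starts between 0 and 0.25, turns with 0.08 N m or less, and comes up solid at 1.1 against a stiff stop. More than about 0.2 N m there, on top of a light push, is forcing it
- timer: round kitchen timer, 62 mm diameter, 40 mm high, on the black board; leave alone. Origin under its centre
- pot: small lidded pot, 70 mm diameter, 62 mm high, behind the mould by the melter; leave alone. Origin under its middle
Mind the look-alikes: they are no part of the job. What is shaped like the key but blue or turquoise is not meant.

How it is judged:
By the outcome, as a careful person would: the job done as asked, in the order asked, and still so for the second after the job is handed in, with the robot touching nothing.
It also fails if it takes over 72 s, if anything falls off the work surface, if the arm or the gripper's body presses on something with over 40 N, if the wrist force passes 120 N, or if a joint passes its speed limit or range.

## Working session

There is one attempt and no reset: what is moved stays moved. The work goes in short steps, Python scripts to look and compute and a shell command to move; the robot and the scene stay as the last step left them, time stands still between calls to the robot, and variables do not carry over. Pictures are saved under pics/ and viewed, at most 10 in all, crops included, and the job is handed in when it is done.

```bash
mkdir -p pics && python3 - <<'E'
from workcell import bot
import cv2,numpy as np
a={}
for n in("scene","side","wrist"):
    i=bot.camera_info(n);im=bot.camera(n);cv2.imwrite(f"pics/{n}0.png",im)
    print(n,np.round(i["mtx"],1).tolist(),np.round(i["extrinsics"],3).tolist())
o=bot.get_obs();print(o)
E
```

```text
scene [[468.1, 0.0, 323.0], [0.0, 468.1, 198.5], [0.0, 0.0, 1.0]] [[-0.852, -0.268, 0.45, -0.115], [-0.523, 0.476, -0.707, 0.953], [-0.025, -0.837, -0.546, 0.836], [0.0, 0.0, 0.0, 1.0]]
side [[439.0, 0.0, 317.8], [0.0, 439.0, 201.3], [0.0, 0.0, 1.0]] [[-0.994, -0.031, 0.102, 0.382], [-0.105, 0.46, -0.882, 1.021], [-0.019, -0.887, -0.46, 0.641], [0.0, 0.0, 0.0, 1.0]]
wrist [[309.7, 0.0, 317.5], [0.0, 309.7, 197.4], [0.0, 0.0, 1.0]] [[0.367, -0.887, -0.281, 0.275], [-0.93, -0.351, -0.11, -0.483], [-0.001, 0.302, -0.953, 0.374], [0.0, 0.0, 0.0, 1.0]]
{'time': 0.15, 'q': array([-6.84123131e+01,  5.00475661e+00,  1.00455361e+01,  9.50984363e+01,
       -1.40447550e-03,  9.00004550e+01]), 'qd': array([ 0.04344415, -0.03693606,  0.16284078,  0.01617059,  0.09949462,
       -0.04203673]), 'joint_efforts': array([-9.65988556e-05, -5.20760465e+01,  4.65044689e+01,  1.37831239e-02,
       -5.99199461e-05,  8.46474677e-07]), 'ee_pos': array([ 0.20229282, -0.51127328,  0.23114318]), 'tcp_rot': array([-1.79942343e+02,  1.40493261e-03,  2.15872333e+01]), 'wrist_force': array([-0.50298128, -1.48650782,  0.23894858]), 'torque': array([-0.00893215, -0.01634819, -0.03341952]), 'grasp_force': 0.0, 'opening': 0.08563311826747977}
```

View pics/scene0.png

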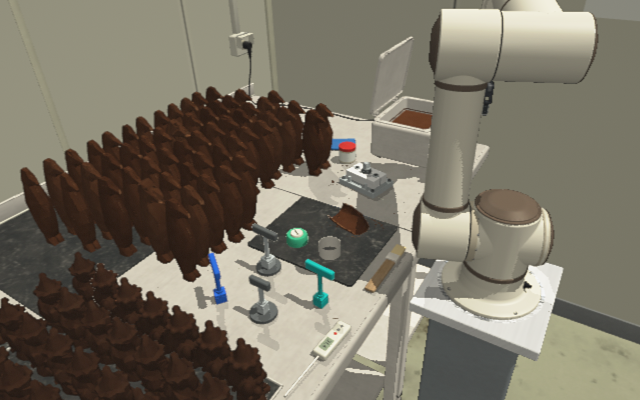

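View pics/side0.png

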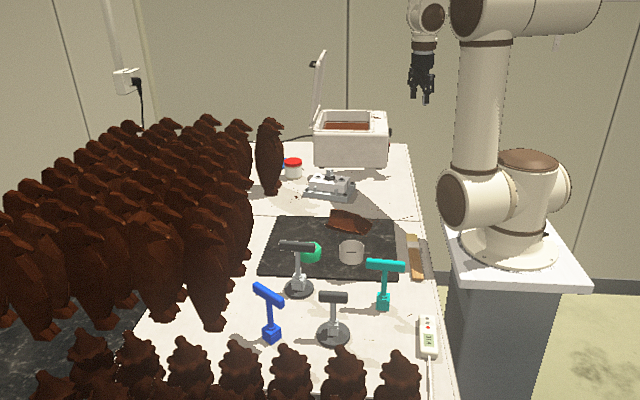

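The scene view shows two grey T-keys: one with its bar at about (264,230) and stand at (268,264), the other with its bar at (260,283) and stand at (263,311). Blue (218,280) and turquoise (320,283) are look-alikes. The mould is at (366,178). In the side view the grey keys are at (297,265) and (333,315), and the mould is at (330,185). The farther grey key looks larger, so I'll confirm with an enlarged crop.

```bash
python3 - <<'E'
import cv2,numpy as np
s=cv2.imread("pics/scene0.png");d=cv2.imread("pics/side0.png")
def c(im,x,y,w,h,k):return cv2.resize(im[y:y+h,x:x+w],(w*k,h*k),interpolation=cv2.INTER_CUBIC)
a=np.hstack([c(s,235,215,80,112,5)[:300*2],c(d,270,232,80,112,5)])[:560]
cv2.imwrite("pics/c1.png",a)   # scene crop: 235+u/5 ; side 270+(u-400)/5
b=np.hstack([c(s,335,145,66,60,6),c(d,298,155,66,60,6)])
cv2.imwrite("pics/c2.png",b)
E
```

```text
(no output)
```

View pics/c1.png

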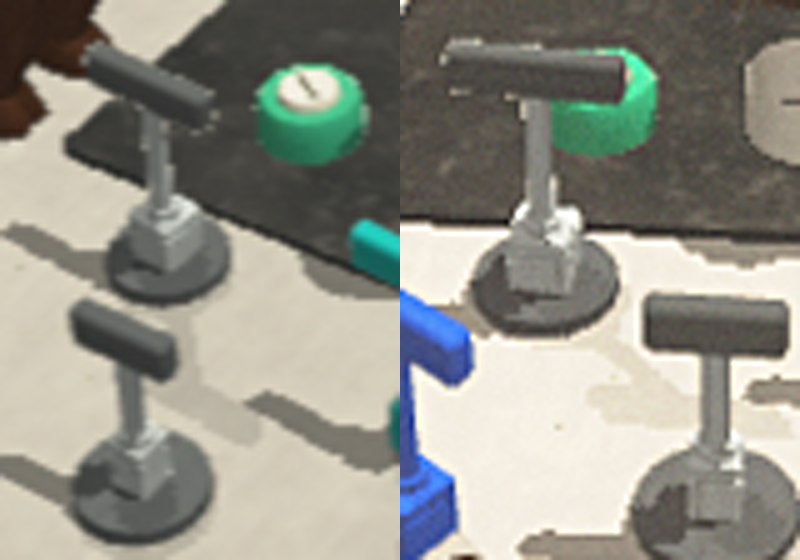

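View pics/c2.png

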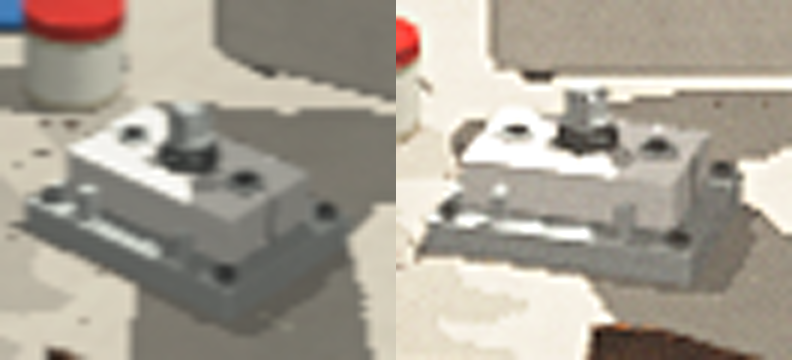

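The larger key is the farther one: its bar spans about (254,225)–(277,237) in scene and (280,243)–(314,247) in side, which is longer although it stands farther off. The mould's screw head is at about (367,163) in scene and (330,170) in side, and the pour holes are at (357,167)/(376,175) and (318,177)/(341,179).

```bash
cat > h.py <<'E'
from workcell import bot
import cv2,numpy as np
def ray(n,p,info=None):
    i=info or bot.camera_info(n);K=np.array(i["mtx"]);E=np.array(i["extrinsics"])
    x=(p[0]-K[0,2])/K[0,0];y=(p[1]-K[1,2])/K[1,1]
    if n=="wrist":
        r=np.hypot(x,y);v=np.array([x/r*np.sin(r),y/r*np.sin(r),np.cos(r)]) if r>1e-9 else np.array([0,0,1.])
    else: v=np.array([x,y,1.])
    v=E[:3,:3]@v;return E[:3,3],v/np.linalg.norm(v)
def plane(n,p,z,info=None):
    o,v=ray(n,p,info);return o+v*(z-o[2])/v[2]
def tri(*np_):
    A=np.zeros((3,3));b=np.zeros(3);R=[ray(n,p) for n,p in np_]
    for o,v in R:
        P=np.eye(3)-np.outer(v,v);A+=P;b+=P@o
    x=np.linalg.solve(A,b);return x,max(np.linalg.norm((np.eye(3)-np.outer(v,v))@(x-o)) for o,v in R)
def proj(n,X,info=None):
    i=info or bot.camera_info(n);K=np.array(i["mtx"]);E=np.array(i["extrinsics"])
    c=E[:3,:3].T@(np.array(X)-E[:3,3])
    if n=="wrist":
        t=np.arctan2(np.hypot(c[0],c[1]),c[2]);h=np.hypot(c[0],c[1]);u=c[:2]/h*t
    else:u=c[:2]/c[2]
    return K[:2,:2]@u+K[:2,2]
def st():
    o=bot.get_obs();print(round(o["time"],2),o["ee_pos"].round(4),o["tcp_rot"].round(2),o["wrist_force"].round(1),o["torque"].round(2),round(o["opening"],4),round(o["grasp_force"],1));return o
def todo(t,yaw=None):
    """shift in tool axes to reach world point t"""
    o=bot.get_obs();from scipy.spatial.transform import Rotation as R
    M=R.from_euler("xyz",o["tcp_rot"],degrees=True).as_matrix()
    print("move",(M.T@(np.array(t)-o["ee_pos"])).round(4), "turn", None if yaw is None else round(-(yaw-o["tcp_rot"][2]),2))
E
python3 - <<'E'
from h import *
P=lambda *a:print(*[x.round(4) if hasattr(x,'round') else x for x in a])
P("bar c",*tri(("scene",(265,231.4)),("side",(297.4,246.4))))
for n,ps in(("scene",((254,225.4),(276.6,236.6))),("side",((280,243),(314.5,247)))):
    q=[plane(n,p,.125) for p in ps];d=q[1]-q[0];P(n,*q,np.linalg.norm(d),np.degrees(np.arctan2(d[1],d[0])))
P("head",*tri(("scene",(367,163)),("side",(330,170.3))))
h=[tri(("scene",(357.3,167)),("side",(318,176.7))),tri(("scene",(376,175)),("side",(341.3,179.3)))]
P("collars",h);d=h[1][0]-h[0][0];P(np.degrees(np.arctan2(d[1],d[0])))
E
```

```text
bar c [0.52   0.234  0.1211] 0.0022
scene [0.5593 0.2288 0.125 ] [0.4807 0.2378 0.125 ] 0.0791 173.4552
side [0.5573 0.2332 0.125 ] [0.481  0.2431 0.125 ] 0.0769 172.6255
head [ 0.4912 -0.2772  0.0796] 0.0024
collars [(array([ 0.5308705 , -0.28386584,  0.0517079 ]), np.float64(0.0011856398507493527)), (array([ 0.4534671 , -0.26964086,  0.05033015]), np.float64(0.0004421465125657708))]
169.5865
```

```bash
python3 - <<'E'
from h import *
for n,b,t in(("side",(207,325),(190,222)),("side",(272,192),(270,120)),("scene",(190,275),(180,190))):
    p=plane(n,b,0);
    # height of top above the same ground point
    zs=np.linspace(0,.4,81);e=[abs(proj(n,[p[0],p[1],z])[1]-t[1]) for z in zs];print(n,p.round(3),"h",zs[int(np.argmin(e))])
todo([.52,.234,.28],173)
E
```

```text
side [0.694 0.362 0.   ] h 0.245
side [ 0.683 -0.263  0.   ] h 0.245
scene [0.687 0.36  0.   ] h 0.265
move [ 0.5696 -0.5762 -0.0483] turn -151.41
```

```bash
echo '[[0,0,-0.024,0,0.085],[0.028,-0.029,-0.048,0,0.085],[0.057,-0.058,-0.048,0,0.085],[0.085,-0.086,-0.048,0,0.085],[0.114,-0.115,-0.048,0,0.085]]' | python3 -m pendant && echo '[[0.028,-0.029,0,0,0.085],[0.057,-0.058,0,0,0.085],[0.085,-0.086,0,0,0.085],[0.114,-0.115,0,0,0.085],[0.142,-0.144,0,0,0.085]]' | python3 -m pendant && echo '[[0.028,-0.029,0,0,0.085],[0.057,-0.058,0,0,0.085],[0.085,-0.086,0,0,0.085],[0.114,-0.115,0,0,0.085],[0.142,-0.144,0,0,0.085]]' | python3 -m pendant && echo '[[0.028,-0.029,0,0,0.085],[0.057,-0.058,0,0,0.085],[0.085,-0.086,0,0,0.085],[0.114,-0.115,0,0,0.085],[0.142,-0.144,0,0,0.085]]' | python3 -m pendant; python3 -c "
from h import *
st();todo([.52,.234,.28],173);print(bot.get_obs()['q'].round(1))"
```

```text
time: 0.57
ee_pos: [0.2658, -0.3623, 0.2797]
tcp_rot: [180.0, -0.0, 21.5]
wrist_force: [1.6, -0.9, -0.3]
opening: 0.0852
grasp_force: 0.0
time: 0.98
ee_pos: [0.3448, -0.1756, 0.2797]
tcp_rot: [180.0, -0.0, 21.6]
wrist_force: [1.5, -0.8, -0.4]
opening: 0.0847
grasp_force: 0.0
time: 1.4
ee_pos: [0.4239, 0.0108, 0.2797]
tcp_rot: [180.0, -0.0, 21.6]
wrist_force: [1.6, -1.1, 0.4]
opening: 0.085
grasp_force: 0.0
time: 1.82
ee_pos: [0.5031, 0.197, 0.2794]
tcp_rot: [180.0, 0.0, 21.6]
wrist_force: [0.8, 0.0, 0.3]
opening: 0.085
grasp_force: 0.0
1.82 [0.5031 0.197  0.2794] [1.800e+02 1.000e-02 2.161e+01] [0.8 0.  0.3] [-0.08 -0.05 -0.02] 0.085 0.0
move [ 0.0294 -0.0282 -0.0006] turn -151.39
[ 21.4   5.   15.5 100.5  -0.  179.8]
```

```bash
echo '[[0.015,-0.014,0,-7,0.085],[0.029,-0.028,0,-14,0.085],[0.029,-0.028,0,-21,0.085],[0.029,-0.028,0,-28,0.085],[0.029,-0.028,0,-35,0.085]]' | python3 -m pendant && echo '[[0,0,0,-7,0.085],[0,0,0,-14,0.085],[0,0,0,-21,0.085],[0,0,0,-28,0.085],[0,0,0,-35,0.085]]' | python3 -m pendant && echo '[[0,0,0,-7,0.085],[0,0,0,-14,0.085],[0,0,0,-21,0.085],[0,0,0,-28,0.085],[0,0,0,-35,0.085]]' | python3 -m pendant && echo '[[0,0,0,-7,0.085],[0,0,0,-14,0.085],[0,0,0,-21,0.085],[0,0,0,-28,0.085],[0,0,0,-35,0.085]]' | python3 -m pendant && echo '[[0,0,0,-6,0.085],[0,0,0,-11.4,0.085],[0,0,0,-11.4,0.085]]' | python3 -m pendant | tail -5; python3 - <<'E'
from h import *
st();print(bot.get_obs()['q'].round(1))
i=bot.camera_info("wrist");im=bot.camera("wrist");cv2.imwrite("pics/w1.png",im);np.savez("w1.npz",E=i["extrinsics"],m=i["mtx"])
for z in(.119,.13,.01):print(z,proj("wrist",[.52,.234,z],i))
E
```

```text
time: 2.23
ee_pos: [0.5194, 0.2321, 0.279]
tcp_rot: [-180.0, 0.1, 57.0]
wrist_force: [-0.2, -0.1, -0.4]
opening: 0.0848
grasp_force: 0.0
time: 2.65
ee_pos: [0.5194, 0.2315, 0.2794]
tcp_rot: [-180.0, 0.0, 91.9]
wrist_force: [0.5, 0.5, -0.7]
opening: 0.0849
grasp_force: 0.0
time: 3.07
ee_pos: [0.5193, 0.2315, 0.2793]
tcp_rot: [-180.0, -0.0, 126.9]
wrist_force: [-1.0, 1.0, -0.1]
opening: 0.085
grasp_force: 0.0
time: 3.48
ee_pos: [0.5194, 0.2315, 0.2794]
tcp_rot: [-180.0, -0.0, 161.9]
wrist_force: [-0.2, -0.0, 0.5]
opening: 0.0849
grasp_force: 0.0
ee_pos: [0.5194, 0.2315, 0.2794]
tcp_rot: [-180.0, -0.0, 173.2]
wrist_force: [0.2, -0.0, -0.2]
opening: 0.085
grasp_force: 0.0
3.73 [0.5194 0.2315 0.2794] [-1.7998e+02 -3.0000e-02  1.7323e+02] [ 0.2 -0.  -0.2] [ 0.02  0.02 -0.03] 0.085 0.0
[ 24.    9.1  20.  100.9   0.   30.8]
0.119 [320.18602422 179.76358667]
0.13 [320.27142936 182.51623959]
0.01 [319.57102436 160.10066476]
```

View pics/w1.png

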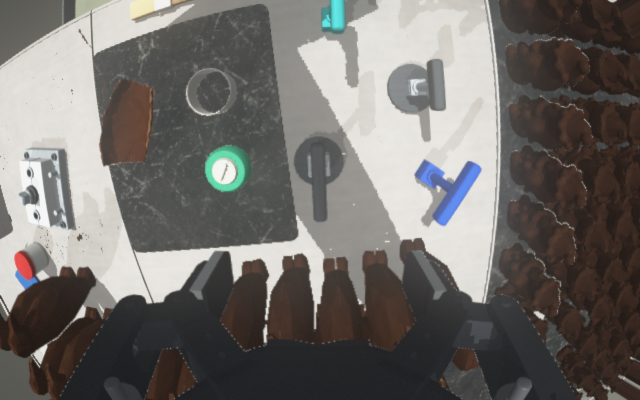

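The wrist view shows the large key's bar from about (318,142) to (320,220) over its stand at (319,160), with the timer at (226,168) well clear.

```bash
python3 - <<'E'
import cv2,numpy as np
im=cv2.imread("pics/w1.png");g=cv2.cvtColor(im,cv2.COLOR_BGR2GRAY)
for r in range(138,226,6):print(r,g[r,300:340].tolist())
cv2.imwrite("pics/c3.png",cv2.resize(im[125:230,275:365],None,fx=5.6,fy=5.6,interpolation=cv2.INTER_CUBIC))
E
```

```text
138 [145, 145, 145, 144, 137, 123, 119, 116, 113, 104, 95, 95, 89, 88, 89, 90, 89, 89, 88, 89, 91, 90, 89, 88, 86, 89, 91, 96, 107, 115, 119, 123, 124, 125, 125, 124, 125, 126, 125, 126]
144 [114, 94, 90, 89, 88, 89, 89, 90, 89, 90, 88, 82, 78, 77, 78, 78, 78, 79, 78, 79, 79, 79, 78, 78, 83, 85, 85, 86, 86, 87, 87, 87, 87, 87, 88, 88, 96, 111, 122, 125]
150 [88, 88, 89, 89, 88, 89, 88, 89, 89, 85, 82, 83, 88, 88, 90, 90, 89, 90, 90, 89, 90, 89, 88, 84, 81, 82, 84, 85, 85, 85, 84, 85, 86, 86, 86, 87, 88, 87, 87, 89]
156 [86, 87, 87, 88, 89, 88, 91, 114, 134, 142, 128, 90, 87, 89, 89, 89, 90, 89, 90, 90, 88, 88, 86, 84, 84, 114, 129, 131, 127, 104, 89, 85, 86, 86, 86, 85, 86, 86, 88, 88]
162 [88, 88, 88, 87, 88, 88, 91, 106, 136, 147, 133, 98, 87, 89, 89, 90, 89, 89, 89, 88, 90, 89, 88, 84, 84, 102, 120, 136, 145, 119, 94, 84, 84, 84, 85, 85, 90, 93, 93, 93]
168 [88, 88, 88, 89, 88, 88, 88, 93, 133, 147, 138, 109, 88, 87, 89, 89, 90, 89, 89, 88, 88, 87, 87, 86, 85, 108, 134, 149, 147, 128, 100, 90, 91, 91, 93, 93, 93, 93, 93, 95]
174 [87, 87, 87, 87, 88, 87, 87, 94, 135, 150, 142, 121,
[... 952 characters left out ...]
, 92, 93, 91, 90, 89, 89, 88, 87, 84, 84, 103, 128, 143, 144, 145, 145, 145, 146, 146, 147, 147, 148, 149, 148]
210 [143, 143, 143, 142, 142, 143, 143, 144, 144, 145, 144, 145, 141, 104, 89, 90, 91, 93, 93, 92, 91, 89, 90, 89, 85, 85, 97, 122, 142, 144, 144, 145, 145, 145, 145, 145, 145, 146, 147, 146]
216 [143, 144, 143, 143, 143, 143, 144, 145, 144, 144, 146, 145, 142, 112, 94, 90, 92, 95, 94, 93, 91, 91, 90, 88, 85, 85, 95, 120, 144, 145, 146, 146, 146, 146, 145, 146, 147, 147, 147, 148]
222 [224, 221, 178, 149, 144, 144, 144, 144, 144, 143, 145, 144, 144, 143, 142, 139, 135, 128, 129, 130, 131, 132, 133, 133, 142, 143, 146, 145, 146, 146, 147, 147, 147, 146, 146, 146, 147, 147, 148, 148]
```

View pics/c3.png

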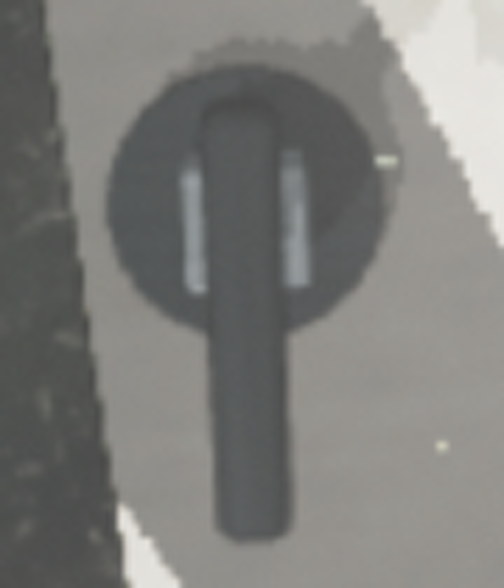

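```bash
python3 - <<'E'
from h import *
d=np.load("w1.npz");i={"extrinsics":d["E"],"mtx":d["m"]}
L=[];R=[]
for r,l,rr in((156,310.8,324.8),(168,311.1,325),(186,311.8,325.9),(198,312.3,326),(210,312.9,326.4)):
    L.append(plane("wrist",(l,r),.13,i)[:2]);R.append(plane("wrist",(rr,r),.13,i)[:2])
L=np.array(L);R=np.array(R);print((L-R).round(4).tolist())
for Z in(L,R,(L+R)/2):
    v=cv2.fitLine(Z.astype(np.float32),cv2.DIST_L2,0,1e-6,1e-6).ravel();print(v.round(4),np.degrees(np.arctan(v[1]/v[0])))
print(plane("wrist",(317.2,142.8),.13,i),plane("wrist",(319.9,221.2),.13,i),"stand",plane("wrist",(319.2,160.5),.01,i))
st();todo([.52,.234,.113])
E
```

```text
[[-0.0016, -0.0133], [-0.0016, -0.0133], [-0.0016, -0.0137], [-0.0016, -0.0135], [-0.0016, -0.0134]]
[ 0.9963 -0.0858  0.5204  0.2256] -4.924123
[ 0.9966 -0.0819  0.522   0.239 ] -4.697126
[ 0.9965 -0.0839  0.5212  0.2323] -4.810385
[0.48098759 0.23564936 0.13      ] [0.56019922 0.22893528 0.13      ] stand [0.52048697 0.23343802 0.01      ]
3.78 [0.5194 0.2315 0.2794] [-1.7998e+02 -3.0000e-02  1.7290e+02] [0.8 0.5 0.4] [0.04 0.05 0.05] 0.0852 0.0
move [-0.0004  0.0026  0.1664] turn None
```

The bar centre is (0.5206, 0.2323) with yaw −4.8°, which agrees with the stand centre. Descend, close and check.

```bash
echo '[[-0.001,0.001,0.04,-2.2,0.085],[-0.001,0.001,0.08,-2.2,0.085],[-0.001,0.001,0.12,-2.2,0.085],[-0.001,0.001,0.15,-2.2,0.085],[-0.001,0.001,0.1564,-2.2,0.085]]' | python3 -m pendant 60 && echo '[[0,0,0,0,0.04],[0,0,0,0,0.025],[0,0,0,0,0.018],[0,0,0,0,0.008],[0,0,0,0,0.008]]' | python3 -m pendant 60 && echo '[[0,0,0,0,0.008],[0,0,0,0,0.008],[0,0,0,0,0.008],[0,0,0,0,0.008],[0,0,0,0,0.008]]' | python3 -m pendant 60; python3 -c "
from h import *
st();cv2.imwrite('pics/s1.png',bot.camera('side'))"
```

```text
time: 4.2
ee_pos: [0.5181, 0.2313, 0.1174]
tcp_rot: [-179.8, -0.4, 175.0]
wrist_force: [-1.3, -0.3, -1.2]
opening: 0.0851
grasp_force: 0.0
time: 4.62
ee_pos: [0.5213, 0.2328, 0.1252]
tcp_rot: [179.9, 0.1, 175.2]
wrist_force: [-0.6, -0.6, 0.2]
opening: 0.0253
grasp_force: 0.0
time: 5.03
ee_pos: [0.5211, 0.2326, 0.1248]
tcp_rot: [179.9, 0.1, 175.2]
wrist_force: [0.4, -1.3, 6.3]
opening: 0.0117
grasp_force: 59.0
5.03 [0.5211 0.2326 0.1248] [1.7994e+02 1.3000e-01 1.7518e+02] [ 0.4 -1.3  6.3] [-0.06  0.03  0.05] 0.0117 59.0
```

```bash
echo '[[0,0,-0.008,0,0.008],[0,0,-0.02,0,0.008],[0,0,-0.05,0,0.008],[0,0,-0.08,0,0.008],[0,0,-0.11,0,0.008]]' | python3 -m pendant && echo '[[0,0,-0.03,0,0.008],[0,-0.02,-0.04,0,0.008],[-0.001,-0.055,-0.04,0,0.008],[-0.002,-0.09,-0.04,0,0.008],[-0.003,-0.125,-0.04,0,0.008]]' | python3 -m pendant && echo '[[0,-0.035,0,0,0.008],[0,-0.07,0,0,0.008],[0,-0.105,0,0,0.008],[-0.001,-0.14,0,0,0.008],[-0.002,-0.175,0,0,0.008]]' | python3 -m pendant && echo '[[0,-0.035,0,0,0.008],[0,-0.07,0,0,0.008],[-0.001,-0.105,0,0,0.008],[-0.001,-0.133,0,0,0.008],[-0.001,-0.133,0,0,0.008]]' | python3 -m pendant; python3 - <<'E'
from h import *
st();print(bot.get_obs()['q'].round(1))
i=bot.camera_info("wrist");im=bot.camera("wrist");cv2.imwrite("pics/w2.png",im);np.savez("w2.npz",E=i["extrinsics"],m=i["mtx"])
print(proj("wrist",[.4912,-.277,.08],i))
E
```

```text
time: 5.5
ee_pos: [0.5201, 0.2322, 0.2353]
tcp_rot: [-180.0, -0.0, 175.2]
wrist_force: [0.3, 0.4, -2.0]
opening: 0.0118
grasp_force: 58.9
time: 5.92
ee_pos: [0.5127, 0.1065, 0.2744]
tcp_rot: [180.0, 0.0, 175.3]
wrist_force: [1.5, -0.3, -2.8]
opening: 0.0115
grasp_force: 59.0
time: 6.33
ee_pos: [0.4997, -0.0686, 0.2744]
tcp_rot: [-180.0, 0.0, 175.2]
wrist_force: [-0.3, 0.2, -2.5]
opening: 0.0116
grasp_force: 59.0
time: 6.75
ee_pos: [0.4894, -0.2038, 0.2737]
tcp_rot: [-179.9, -0.0, 175.0]
wrist_force: [0.4, -0.7, -1.4]
opening: 0.0115
grasp_force: 59.0
6.75 [ 0.4894 -0.2038  0.2737] [-1.7992e+02 -2.0000e-02  1.7496e+02] [ 0.4 -0.7 -1.4] [-0.01 -0.06  0.  ] 0.0115 59.0
[-22.6   3.4  13.1  99.7  -0.1 -17.5]
[253.74503328 179.5546078 ]
```

View pics/w2.png

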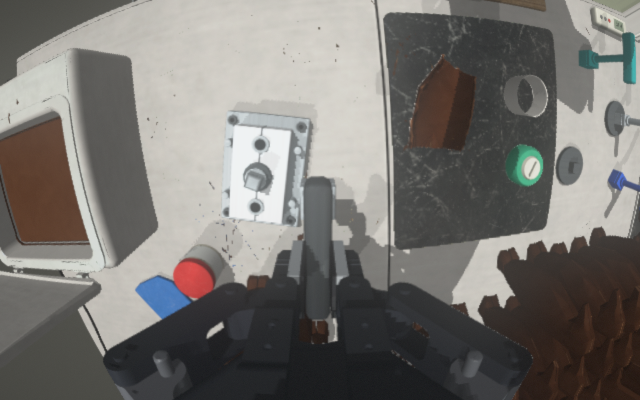

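The wrist view shows the key held, with its bar at (318,180)–(318,318), and the screw head uncovered at about (256,178). The pour holes are at (260,143) and (256,207). Enlarge the head.

```bash
python3 - <<'E'
import cv2,numpy as np
im=cv2.imread("pics/w2.png")
a=cv2.resize(im[155:200,235:280],None,fx=13,fy=13,interpolation=cv2.INTER_CUBIC)[:585]
a=cv2.convertScaleAbs(a,alpha=1.2)
cv2.imwrite("pics/c4.png",a)
E
```

```text
(no output)
```

View pics/c4.png

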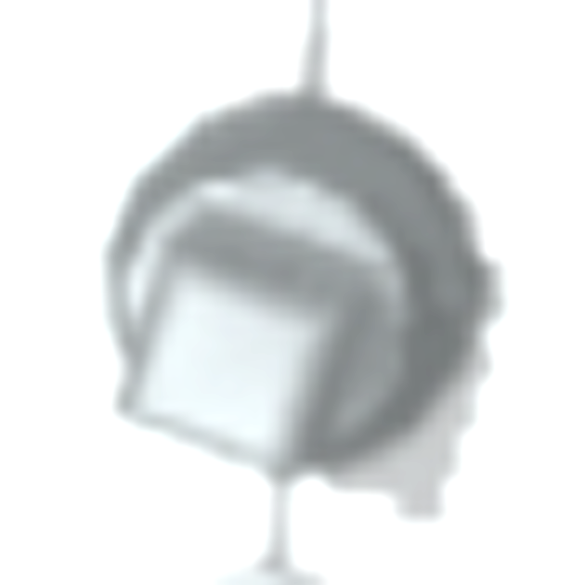

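The crop shows the head's lit top face with corners near crop (180,275), (322,305), (290,455) and (137,395), and the skirt's lower edge from (122,408) to (280,475). The head is turned clockwise relative to the mould.

```bash
python3 - <<'E'
from h import *
d=np.load("w2.npz");i={"extrinsics":d["E"],"mtx":d["m"]}
def c(u,v):return (235+u/13-.46,155+v/13-.46)
for z in(.078,.080,.083):
    q=np.array([plane("wrist",c(*p),z,i)[:2] for p in((180,275),(322,305),(290,455),(137,395))])
    s=[q[(k+1)%4]-q[k] for k in range(4)]
    print("top",q.mean(0).round(4),[round(1000*np.linalg.norm(v),1) for v in s],[round(np.degrees(np.arctan2(v[1],v[0]))%90,1) for v in s])
    b=np.array([plane("wrist",c(*p),z-.004,i)[:2] for p in((168,250),(122,408),(280,475))])
    s=[b[1]-b[0],b[2]-b[1]];print(" skirt",((b[0]+b[2])/2).round(4),[round(1000*np.linalg.norm(v),1) for v in s],[round(np.degrees(np.arctan2(v[1],v[0]))%90,1) for v in s])
h=[plane("wrist",p,.049,i)[:2] for p in((260,143.5),(256,206.5))];v=h[1]-h[0];print(h,np.linalg.norm(v),np.degrees(np.arctan(v[1]/v[0])),(h[0]+h[1])/2)
E
```

```text
top [ 0.4944 -0.2795] [np.float64(13.0), np.float64(14.1), np.float64(14.8), np.float64(11.8)] [np.float64(72.4), np.float64(70.1), np.float64(62.7), np.float64(62.0)]
 skirt [ 0.4958 -0.2813] [np.float64(15.4), np.float64(15.6)] [np.float64(65.4), np.float64(61.1)]
top [ 0.494 -0.279] [np.float64(12.9), np.float64(14.0), np.float64(14.7), np.float64(11.8)] [np.float64(72.4), np.float64(70.1), np.float64(62.7), np.float64(62.0)]
 skirt [ 0.4953 -0.2808] [np.float64(15.3), np.float64(15.5)] [np.float64(65.4), np.float64(61.1)]
top [ 0.4933 -0.2783] [np.float64(12.8), np.float64(13.9), np.float64(14.5), np.float64(11.7)] [np.float64(72.4), np.float64(70.1), np.float64(62.7), np.float64(62.0)]
 skirt [ 0.4946 -0.28  ] [np.float64(15.2), np.float64(15.4)] [np.float64(65.4), np.float64(61.1)]
[array([ 0.45455255, -0.27062004]), array([ 0.53360175, -0.28670604])] 0.08066929295775795 -11.502264937504663 [ 0.49407715 -0.27866304]
```

```bash
echo '[[-0.003,-0.02,0,5,0.008],[-0.006,-0.045,0,10,0.008],[-0.009,-0.065,0,15,0.008],[-0.0115,-0.0744,0,19.2,0.008],[-0.0115,-0.0744,0.025,19.2,0.008]]' | python3 -m pendant && echo '[[0,0,0.015,0,0.008],[0,0,0.025,0,0.008],[0,0,0.03,0,0.008],[0,0,0.03,0,0.008],[0,0,0.03,0,0.008]]' | python3 -m pendant; python3 - <<'E'
from h import *
o=st();todo([.4945,-.2789,.215],156)
K=[.4941,-.2787]
out=[]
for n,(x,y) in(("scene",(367,150)),("side",(329,158))):
    im=bot.camera(n);cv2.imwrite(f"pics/{n}2.png",im)
    out.append(cv2.resize(im[y-35:y+35,x-25:x+25],None,fx=8,fy=8,interpolation=cv2.INTER_CUBIC))
    print(n,"head",proj(n,[*K,.08]),"rim",proj(n,[*K,.10]),"grip",proj(n,[*K,.209]))
cv2.imwrite("pics/c5.png",np.hstack(out))
E
```

```text
time: 7.22
ee_pos: [0.4968, -0.2762, 0.2526]
tcp_rot: [-180.0, 0.4, 155.7]
wrist_force: [1.3, -1.1, -1.3]
opening: 0.0112
grasp_force: 59.1
time: 7.63
ee_pos: [0.4956, -0.2743, 0.2192]
tcp_rot: [180.0, 0.0, 156.0]
wrist_force: [-0.8, 0.5, -2.0]
opening: 0.0117
grasp_force: 59.1
7.63 [ 0.4956 -0.2743  0.2192] [1.8000e+02 4.0000e-02 1.5602e+02] [-0.8  0.5 -2. ] [-0.01 -0.04 -0.01] 0.0117 59.1
move [-0.0009 -0.0047  0.0042] turn 0.02
scene head [366.53379889 163.21751022] rim [366.69219924 157.89951408] grip [367.59639662 127.54277341]
side head [328.86972406 169.2967992 ] rim [328.8222813  163.54865961] grip [328.55239644 130.8495506 ]
```

View pics/c5.png

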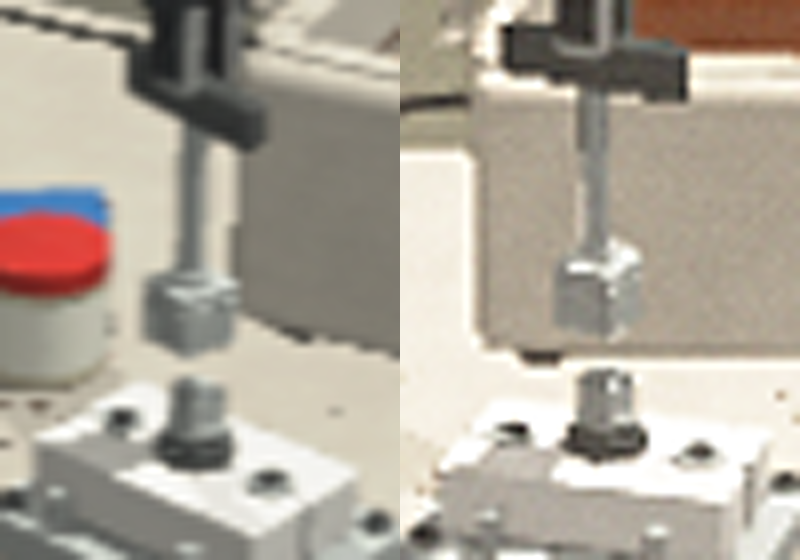

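Both views show the key upright, its socket just left of the head by roughly 0.75 px, which matches the remaining correction. Its faces are parallel to the head's. Apply the correction and descend slowly.

```bash
echo '[[-0.0009,-0.0047,0.004,0,0.008],[-0.0009,-0.0047,0.008,0,0.008],[-0.0009,-0.0047,0.012,0,0.008],[-0.0009,-0.0047,0.015,0,0.008],[-0.0009,-0.0047,0.015,0,0.008]]' | python3 -m pendant && echo '[[0,0,0.001,0,0.008],[0,0,0.003,0,0.008],[0,0,0.005,0,0.008],[0,0,0.006,0,0.008],[0,0,0.006,0,0.008]]' | python3 -m pendant; python3 -c "
from h import *
o=st();todo([.4945,-.2789,.198],156)"
```

```text
time: 8.15
ee_pos: [0.494, -0.2792, 0.2023]
tcp_rot: [180.0, -0.1, 156.0]
wrist_force: [-0.4, -0.1, -2.9]
opening: 0.0117
grasp_force: 59.1
time: 8.57
ee_pos: [0.4942, -0.2793, 0.197]
tcp_rot: [180.0, -0.0, 156.0]
wrist_force: [0.1, -0.8, -3.0]
opening: 0.0116
grasp_force: 59.1
8.57 [ 0.4942 -0.2793  0.197 ] [ 1.8000e+02 -2.0000e-02  1.5599e+02] [ 0.1 -0.8 -3. ] [ 0.01 -0.05  0.  ] 0.0116 59.1
move [-0.0001  0.0005 -0.001 ] turn -0.01
```

```bash
echo '[[0,0.0003,0.001,0,0.008],[0,0.0003,0.002,0,0.008],[0,0.0003,0.003,0,0.008],[0,0.0003,0.004,0,0.008],[0,0.0003,0.004,0,0.008]]' | python3 -m pendant | grep -E 'ee|force'; echo '[[0,0,0.001,0,0.008],[0,0,0.002,0,0.008],[0,0,0.003,0,0.008],[0,0,0.003,0,0.008]]' | python3 -m pendant| grep -E 'ee|force'; python3 -c "
from h import *
o=st()"
```

```text
ee_pos: [0.4944, -0.2791, 0.193]
wrist_force: [-0.4, -0.4, -2.3]
grasp_force: 59.1
ee_pos: [0.4944, -0.2791, 0.19]
wrist_force: [-1.1, -0.5, -2.8]
grasp_force: 59.1
9.32 [ 0.4944 -0.2791  0.19  ] [ 1.8000e+02 -2.0000e-02  1.5599e+02] [-1.1 -0.5 -2.8] [ 0.01  0.04 -0.  ] 0.0114 59.1
```

```bash
echo '[[0,0,0.001,0,0.008],[0,0,0.002,0,0.008],[0,0,0.003,0,0.008],[0,0,0.003,0,0.008]]' | python3 -m pendant| grep -E 'ee|force'; echo '[[0,0,0.001,0,0.008],[0,0,0.002,0,0.008],[0,0,0.003,0,0.008],[0,0,0.003,0,0.008]]' | python3 -m pendant| grep -E 'ee|force';  python3 -c "
from h import *
o=st()"
```

```text
ee_pos: [0.4944, -0.2791, 0.187]
wrist_force: [-0.0, 0.4, -3.1]
grasp_force: 59.1
ee_pos: [0.4944, -0.2791, 0.184]
wrist_force: [0.2, -0.7, -1.3]
grasp_force: 59.1
9.98 [ 0.4944 -0.2791  0.184 ] [ 1.8000e+02 -2.0000e-02  1.5599e+02] [ 0.2 -0.7 -1.3] [ 0.03  0.1  -0.  ] 0.0115 59.1
```

```bash
for k in 1; do echo '[[0,0,0.001,0,0.008],[0,0,0.002,0,0.008],[0,0,0.002,0,0.008]]' | python3 -m pendant| grep -E 'ee|wrist'; echo '[[0,0,0.001,0,0.008],[0,0,0.002,0,0.008],[0,0,0.002,0,0.008]]' | python3 -m pendant| grep -E 'ee|wrist';  done; python3 -c "
from h import *
o=st()"
```

```text
ee_pos: [0.4944, -0.2791, 0.182]
wrist_force: [-1.1, -0.2, -2.9]
ee_pos: [0.4945, -0.2791, 0.1804]
wrist_force: [-0.8, -0.1, -1.5]
10.48 [ 0.4945 -0.2791  0.1804] [-1.8000e+02  2.0000e-02  1.5599e+02] [-0.8 -0.1 -1.5] [-0.01  0.08  0.02] 0.0116 59.1
```

```bash
echo '[[0,0,0.0005,0,0.008],[0,0,0.001,0,0.008],[0,0,0.001,0,0.008]]' | python3 -m pendant| grep -E 'ee|wrist'; python3 -c "
from h import *
o=st()"
```

```text
ee_pos: [0.4947, -0.2793, 0.1803]
wrist_force: [-0.6, -0.2, 5.1]
10.73 [ 0.4947 -0.2793  0.1803] [-1.7999e+02  1.0000e-01  1.5599e+02] [-0.6 -0.2  5.1] [-0.02  0.21 -0.02] 0.0114 59.9
```

```bash
echo '[[0,0,0.0005,0,0.008],[0,0,0.001,0,0.008],[0,0,0.001,0,0.008]]' | python3 -m pendant| grep -E 'ee|wrist'; python3 -c "
from h import *
o=st()"
```

```text
ee_pos: [0.4949, -0.2794, 0.18]
wrist_force: [-0.9, 0.5, 8.5]
10.98 [ 0.4949 -0.2794  0.18  ] [-1.7998e+02  1.6000e-01  1.5599e+02] [-0.9  0.5  8.5] [0.11 0.35 0.  ] 0.0113 60.4
```

Contact with the collar at TCP z 0.180 (rim about 0.0655 m), so the key is fully over the head. Keep pressing in small steps.

```bash
echo '[[0,0,0.0005,0,0.008],[0,0,0.001,0,0.008],[0,0,0.001,0,0.008]]' | python3 -m pendant| grep -E 'ee|wrist'; echo '[[0,0,0.0005,0,0.008],[0,0,0.001,0,0.008],[0,0,0.001,0,0.008]]' | python3 -m pendant| grep -E 'ee|wrist'; python3 -c "
from h import *
o=st()"
```

```text
ee_pos: [0.4949, -0.2794, 0.1791]
wrist_force: [-2.0, 0.6, 9.5]
ee_pos: [0.4949, -0.2794, 0.178]
wrist_force: [-2.6, 0.5, 8.2]
11.48 [ 0.4949 -0.2794  0.178 ] [-1.7998e+02  1.7000e-01  1.5599e+02] [-2.6  0.5  8.2] [ 0.12  0.32 -0.02] 0.0115 60.5
```

Sliding down now at about 11–12 N net; contact began at 0.1803, so the stop should come near 0.175.

```bash
echo '[[0,0,0.0005,0,0.008],[0,0,0.001,0,0.008],[0,0,0.001,0,0.008]]' | python3 -m pendant| grep -E 'ee|wrist'; echo '[[0,0,0.0005,0,0.008],[0,0,0.001,0,0.008],[0,0,0.001,0,0.008]]' | python3 -m pendant| grep -E 'ee|wrist'; echo '[[0,0,0.0005,0,0.008],[0,0,0.0005,0,0.008]]' | python3 -m pendant| grep -E 'ee|wrist'; python3 -c "
from h import *
o=st()"
```

```text
ee_pos: [0.4949, -0.2794, 0.177]
wrist_force: [0.1, 0.6, 8.7]
ee_pos: [0.4949, -0.2794, 0.176]
wrist_force: [-1.3, 0.9, 8.8]
ee_pos: [0.4949, -0.2794, 0.1756]
wrist_force: [-0.9, 0.1, 9.2]
12.15 [ 0.4949 -0.2794  0.1756] [-179.98    0.18  155.99] [-0.9  0.1  9.2] [0.18 0.29 0.05] 0.0117 60.5
```

```bash
echo '[[0,0,0.0005,0,0.008],[0,0,0.0005,0,0.008]]' | python3 -m pendant| grep -E 'ee|wrist'; echo '[[0,0,0.0005,0,0.008],[0,0,0.0005,0,0.008]]' | python3 -m pendant| grep -E 'ee|wrist'; python3 -c "
from h import *
o=st()"
```

```text
ee_pos: [0.495, -0.2794, 0.1752]
wrist_force: [-1.1, 0.6, 9.5]
ee_pos: [0.4951, -0.2795, 0.1751]
wrist_force: [-0.9, 1.0, 12.2]
12.48 [ 0.4951 -0.2795  0.1751] [-179.98    0.22  155.99] [-0.9  1.  12.2] [0.15 0.34 0.05] 0.0116 60.8
```

```bash
echo '[[0,0,0.0005,0,0.008],[0,0,0.001,0,0.008],[0,0,0.001,0,0.008],[0,0,0.001,0,0.008]]' | python3 -m pendant| grep -E 'ee|wrist'; python3 -c "
from h import *
o=st()"
```

```text
ee_pos: [0.4954, -0.2796, 0.175]
wrist_force: [-1.4, 0.8, 17.6]
12.82 [ 0.4954 -0.2796  0.175 ] [-179.97    0.31  155.99] [-1.4  0.8 17.6] [ 0.19  0.48 -0.01] 0.0117 61.4
```

The screw is solid at z 0.175 after about 5.2 mm of travel (1.2 N·… no slip seen; net push about 20 N). Ease to a light push.

```bash
echo '[[0,0,0.0005,0,0.008],[0,0,0.0005,0,0.008],[0,0,-0.001,0,0.008],[0,0,-0.002,0,0.008],[0,0,-0.002,0,0.008]]' | python3 -m pendant| grep -E 'ee|wrist'; python3 -c "
from h import *
for k in range(1):o=st()"
echo '[[0,0,0,3,0.008],[0,0,0,6,0.008],[0,0,0,9,0.008],[0,0,0,12,0.008],[0,0,0,12,0.008]]' | python3 -m pendant| grep -E 'ee|wrist|rot'; python3 -c "
from h import *
o=st()"
```

```text
ee_pos: [0.4948, -0.2793, 0.1751]
wrist_force: [-0.3, -0.3, 9.9]
13.23 [ 0.4948 -0.2793  0.1751] [-1.7998e+02  1.3000e-01  1.5599e+02] [-0.3 -0.3  9.9] [ 0.05  0.24 -0.01] 0.0116 60.5
ee_pos: [0.4949, -0.2794, 0.1751]
tcp_rot: [180.0, 0.1, 143.8]
wrist_force: [-1.4, 0.1, 9.3]
13.65 [ 0.4949 -0.2794  0.1751] [1.7999e+02 1.4000e-01 1.4380e+02] [-1.4  0.1  9.3] [0.04 0.21 0.03] 0.0112 60.5
```

```bash
echo '[[0,0,-0.0006,3,0.008],[0,0,-0.0006,6,0.008],[0,0,-0.0006,9,0.008],[0,0,-0.0006,12,0.008],[0,0,-0.0006,12,0.008]]' | python3 -m pendant| grep -E 'ee|wrist|rot'; python3 -c "
from h import *
o=st()"; echo '[[0,0,0,3,0.008],[0,0,0,6,0.008],[0,0,0,9,0.008],[0,0,0,12,0.008],[0,0,0,12,0.008]]' | python3 -m pendant| grep -E 'ee|wrist|rot'; python3 -c "
from h import *
o=st()"
```

```text
ee_pos: [0.4946, -0.2793, 0.1752]
tcp_rot: [180.0, 0.1, 131.8]
wrist_force: [-1.3, -0.7, 6.5]
14.07 [ 0.4946 -0.2793  0.1752] [1.7998e+02 7.0000e-02 1.3180e+02] [-1.3 -0.7  6.5] [0.05 0.37 0.01] 0.0115 60.1
ee_pos: [0.4946, -0.2793, 0.1752]
tcp_rot: [180.0, 0.1, 119.8]
wrist_force: [-1.4, 0.2, 6.6]
14.48 [ 0.4946 -0.2793  0.1752] [1.7997e+02 7.0000e-02 1.1981e+02] [-1.4  0.2  6.6] [0.08 0.39 0.04] 0.0113 60.1
```

```bash
echo '[[0,0,0,2,0.008],[0,0,0,4,0.008],[0,0,0,6,0.008],[0,0,0,6,0.008]]' | python3 -m pendant| grep -E 'rot'; python3 -c "
from h import *
o=st()"; echo '[[0,0,0,1.5,0.008],[0,0,0,3,0.008],[0,0,0,3,0.008]]' | python3 -m pendant| grep -E 'rot'; python3 -c "
from h import *
o=st()"
```

```text
tcp_rot: [180.0, 0.1, 113.9]
14.82 [ 0.4946 -0.2793  0.1752] [1.7996e+02 6.0000e-02 1.1387e+02] [-1.1 -0.2  6.2] [0.09 0.33 0.02] 0.0114 60.1
tcp_rot: [180.0, 0.1, 110.9]
15.07 [ 0.4946 -0.2793  0.1752] [1.7996e+02 6.0000e-02 1.1090e+02] [-0.9  0.5  6.6] [0.04 0.31 0.06] 0.0117 60.2
```

```bash
echo '[[0,0,0,1,0.008],[0,0,0,2,0.008],[0,0,0,2,0.008]]' | python3 -m pendant| grep -E 'rot'; python3 -c "
from h import *
o=st()"; echo '[[0,0,0,1,0.008],[0,0,0,1,0.008]]' | python3 -m pendant| grep -E 'rot'; python3 -c "
from h import *
o=st()"
```

```text
tcp_rot: [180.0, 0.1, 108.9]
15.32 [ 0.4946 -0.2793  0.1752] [1.7996e+02 6.0000e-02 1.0893e+02] [-1.5  0.2  7.6] [0.1  0.32 0.12] 0.0112 60.2
tcp_rot: [180.0, 0.1, 107.9]
15.48 [ 0.4946 -0.2793  0.1752] [1.7996e+02 6.0000e-02 1.0794e+02] [-2.1 -0.1  6.4] [0.08 0.3  0.07] 0.0116 60.2
```

```bash
cat > o.py <<'E'
from h import *
o=bot.get_obs();print(o["time"].__round__(2),"yaw",o["tcp_rot"][2].round(3),"Tz",o["torque"][2].round(3),"F",o["wrist_force"].round(1),"q6",o["q"][5].round(3),"eff6",float(o["joint_efforts"][5]).__round__(3))
E
echo '[[0,0,0,0,0.008]]' | python3 -m pendant >/dev/null; python3 o.py
echo '[[0,0,0,0,0.008]]' | python3 -m pendant >/dev/null; python3 o.py
echo '[[0,0,0,0.5,0.008],[0,0,0,1,0.008]]' | python3 -m pendant >/dev/null; python3 o.py
echo '[[0,0,0,0,0.008]]' | python3 -m pendant >/dev/null; python3 o.py
echo '[[0,0,0,0,0.008]]' | python3 -m pendant >/dev/null; python3 o.py
```

```text
15.57 yaw 107.986 Tz 0.053 F [-1.7 -0.6  5.9] q6 42.568 eff6 0.11
15.65 yaw 107.992 Tz 0.046 F [-1.7 -0.   6.5] q6 42.562 eff6 0.059
15.82 yaw 106.973 Tz 0.126 F [-1.5  0.3  7. ] q6 43.581 eff6 -0.123
15.9 yaw 106.959 Tz 0.076 F [-1.2 -0.4  6.5] q6 43.594 eff6 0.218
15.98 yaw 106.992 Tz 0.086 F [-0.3  0.6  5.6] q6 43.565 eff6 0.092
```

```bash
echo '[[0,0,0,0.5,0.008],[0,0,0,1,0.008]]' | python3 -m pendant >/dev/null; python3 o.py
echo '[[0,0,0,0,0.008]]' | python3 -m pendant >/dev/null; python3 o.py
echo '[[0,0,0,0,0.008]]' | python3 -m pendant >/dev/null; python3 o.py
echo '[[0,0,0,0,0.008]]' | python3 -m pendant >/dev/null; python3 o.py
```

```text
16.15 yaw 105.97 Tz 0.105 F [-1.2  0.1  6.5] q6 44.584 eff6 -0.123
16.23 yaw 105.961 Tz 0.021 F [-1.2  0.9  6.5] q6 44.595 eff6 0.218
16.32 yaw 105.989 Tz 0.136 F [-0.5  0.8  6.1] q6 44.567 eff6 0.093
16.4 yaw 105.991 Tz 0.086 F [-1.  -0.5  5.3] q6 44.565 eff6 0.065
```

```bash
echo '[[0,0,0,0.5,0.008],[0,0,0,1,0.008]]' | python3 -m pendant >/dev/null; python3 o.py
echo '[[0,0,0,0,0.008]]' | python3 -m pendant >/dev/null; python3 o.py
echo '[[0,0,0,0,0.008]]' | python3 -m pendant >/dev/null; python3 o.py
echo '[[0,0,0,0,0.008]]' | python3 -m pendant >/dev/null; python3 o.py
```

```text
16.57 yaw 104.972 Tz 0.065 F [-1.   0.4  6.1] q6 45.582 eff6 -0.123
16.65 yaw 104.962 Tz 0.079 F [-0.9  0.3  7.1] q6 45.594 eff6 0.218
16.73 yaw 104.989 Tz 0.098 F [-1.5  0.7  7.1] q6 45.566 eff6 0.093
16.82 yaw 104.992 Tz 0.044 F [-0.8  0.8  7.5] q6 45.563 eff6 0.065
```

```bash
echo '[[0,0,0,0.5,0.008],[0,0,0,1,0.008]]' | python3 -m pendant >/dev/null; python3 o.py
echo '[[0,0,0,0,0.008]]' | python3 -m pendant >/dev/null; python3 o.py
echo '[[0,0,0,0,0.008]]' | python3 -m pendant >/dev/null; python3 o.py
echo '[[0,0,0,0,0.008]]' | python3 -m pendant >/dev/null; python3 o.py
```

```text
16.98 yaw 103.97 Tz 0.058 F [-1.3 -0.6  6.4] q6 46.582 eff6 -0.124
17.07 yaw 103.961 Tz 0.097 F [-0.8  0.   7. ] q6 46.594 eff6 0.218
17.15 yaw 103.989 Tz 0.055 F [-1.3  0.8  6.5] q6 46.566 eff6 0.093
17.23 yaw 103.99 Tz 0.043 F [-2.   0.2  6.7] q6 46.564 eff6 0.065
```

```bash
echo '[[0,0,0,0.5,0.008],[0,0,0,1,0.008]]' | python3 -m pendant >/dev/null; python3 o.py
echo '[[0,0,0,0,0.008]]' | python3 -m pendant >/dev/null; python3 o.py
echo '[[0,0,0,0,0.008]]' | python3 -m pendant >/dev/null; python3 o.py
echo '[[0,0,0,0,0.008]]' | python3 -m pendant >/dev/null; python3 o.py
```

```text
17.4 yaw 102.971 Tz 0.112 F [-1.2 -0.6  6.5] q6 47.585 eff6 -0.123
17.48 yaw 102.962 Tz 0.019 F [-1.6 -0.1  6.7] q6 47.593 eff6 0.218
17.57 yaw 102.989 Tz 0.067 F [-1.2  0.1  6.9] q6 47.567 eff6 0.093
17.65 yaw 102.993 Tz 0.053 F [-1.4 -0.4  5.4] q6 47.564 eff6 0.065
```

```bash
echo '[[0,0,0,0.5,0.008],[0,0,0,1,0.008]]' | python3 -m pendant >/dev/null; python3 o.py
echo '[[0,0,0,0,0.008]]' | python3 -m pendant >/dev/null; python3 o.py
echo '[[0,0,0,0,0.008]]' | python3 -m pendant >/dev/null; python3 o.py
echo '[[0,0,0,0,0.008]]' | python3 -m pendant >/dev/null; python3 o.py
```

```text
17.82 yaw 101.973 Tz 0.071 F [-1.3  1.4  6.9] q6 48.581 eff6 -0.123
17.9 yaw 101.962 Tz 0.101 F [-1.9 -0.2  7.2] q6 48.592 eff6 0.218
17.98 yaw 101.99 Tz 0.097 F [-1.9  0.7  6. ] q6 48.566 eff6 0.092
18.07 yaw 101.99 Tz 0.08 F [-1.9 -0.1  7.1] q6 48.566 eff6 0.065
```

```bash
echo '[[0,0,0,0.5,0.008],[0,0,0,1,0.008]]' | python3 -m pendant >/dev/null; python3 o.py
echo '[[0,0,0,0,0.008]]' | python3 -m pendant >/dev/null; python3 o.py
echo '[[0,0,0,0,0.008]]' | python3 -m pendant >/dev/null; python3 o.py
echo '[[0,0,0,0,0.008]]' | python3 -m pendant >/dev/null; python3 o.py
```

```text
18.23 yaw 100.971 Tz 0.062 F [-1.7 -0.8  7. ] q6 49.584 eff6 -0.123
18.32 yaw 100.962 Tz 0.098 F [-0.9  1.1  6.9] q6 49.595 eff6 0.218
18.4 yaw 100.99 Tz 0.075 F [-2.   0.1  6.5] q6 49.565 eff6 0.092
18.48 yaw 100.993 Tz 0.062 F [-1.2 -0.1  6.5] q6 49.562 eff6 0.064
```

```bash
echo '[[0,0,0,0.5,0.008],[0,0,0,1,0.008]]' | python3 -m pendant >/dev/null; python3 o.py
echo '[[0,0,0,0,0.008]]' | python3 -m pendant >/dev/null; python3 o.py
echo '[[0,0,0,0,0.008]]' | python3 -m pendant >/dev/null; python3 o.py
echo '[[0,0,0,0,0.008]]' | python3 -m pendant >/dev/null; python3 o.py
```

```text
18.65 yaw 99.974 Tz 0.115 F [-0.9 -0.2  6.4] q6 50.581 eff6 -0.124
18.73 yaw 99.962 Tz 0.076 F [-0.7  0.5  7.4] q6 50.594 eff6 0.218
18.82 yaw 99.988 Tz 0.069 F [-1.6  0.9  6.3] q6 50.567 eff6 0.092
18.9 yaw 99.991 Tz 0.083 F [-1.9 -0.1  6.3] q6 50.564 eff6 0.064
```

```bash
echo '[[0,0,0,0.5,0.008],[0,0,0,0.5,0.008]]' | python3 -m pendant >/dev/null; python3 o.py
echo '[[0,0,0,0,0.008]]' | python3 -m pendant >/dev/null; python3 o.py
echo '[[0,0,0,0,0.008]]' | python3 -m pendant >/dev/null; python3 o.py
echo '[[0,0,0,0,0.008]]' | python3 -m pendant >/dev/null; python3 o.py
```

```text
19.07 yaw 99.466 Tz 0.111 F [-1.4 -0.1  5.8] q6 51.09 eff6 0.192
19.15 yaw 99.491 Tz 0.098 F [-0.8  0.4  6.2] q6 51.065 eff6 0.092
19.23 yaw 99.493 Tz 0.075 F [-1.6  0.   6.1] q6 51.062 eff6 0.066
19.32 yaw 99.492 Tz 0.075 F [-0.9 -0.1  7. ] q6 51.063 eff6 0.064
```

```bash
cat >> o.py <<'E'
import sys
sys.exit(1 if o["joint_efforts"][5]>0.125 or o["torque"][2]>.19 else 0)
E
echo '[[0,0,0,0.3,0.008],[0,0,0,0.3,0.008],[0,0,0,0.3,0.008]]' | python3 -m pendant >/dev/null; python3 o.py && echo '[[0,0,0,0.3,0.008],[0,0,0,0.3,0.008],[0,0,0,0.3,0.008]]' | python3 -m pendant >/dev/null && python3 o.py && echo '[[0,0,0,0.3,0.008],[0,0,0,0.3,0.008],[0,0,0,0.3,0.008]]' | python3 -m pendant >/dev/null && python3 o.py && echo '[[0,0,0,0.3,0.008],[0,0,0,0.3,0.008],[0,0,0,0.3,0.008]]' | python3 -m pendant >/dev/null && python3 o.py && echo '[[0,0,0,0.3,0.008],[0,0,0,0.3,0.008],[0,0,0,0.3,0.008]]' | python3 -m pendant >/dev/null && python3 o.py
```

```text
19.57 yaw 99.19 Tz 0.074 F [-0.7 -0.   6. ] q6 51.363 eff6 0.087
19.82 yaw 98.893 Tz 0.058 F [-1.6 -0.   7. ] q6 51.663 eff6 0.087
20.07 yaw 98.588 Tz 0.093 F [-1.5 -0.   6.9] q6 51.965 eff6 0.087
20.32 yaw 98.293 Tz 0.043 F [-1.2  0.1  6.6] q6 52.263 eff6 0.087
20.57 yaw 97.993 Tz 0.031 F [-1.1  1.3  6.2] q6 52.564 eff6 0.087
```

```bash
echo '[[0,0,0,0.3,0.008],[0,0,0,0.3,0.008],[0,0,0,0.3,0.008]]' | python3 -m pendant >/dev/null; python3 o.py && echo '[[0,0,0,0.3,0.008],[0,0,0,0.3,0.008],[0,0,0,0.3,0.008]]' | python3 -m pendant >/dev/null && python3 o.py && echo '[[0,0,0,0.3,0.008],[0,0,0,0.3,0.008],[0,0,0,0.3,0.008]]' | python3 -m pendant >/dev/null && python3 o.py && echo '[[0,0,0,0.3,0.008],[0,0,0,0.3,0.008],[0,0,0,0.3,0.008]]' | python3 -m pendant >/dev/null && python3 o.py && echo '[[0,0,0,0.3,0.008],[0,0,0,0.3,0.008],[0,0,0,0.3,0.008]]' | python3 -m pendant >/dev/null && python3 o.py && echo '[[0,0,0,0.3,0.008],[0,0,0,0.3,0.008],[0,0,0,0.3,0.008]]' | python3 -m pendant >/dev/null && python3 o.py && echo '[[0,0,0,0.3,0.008],[0,0,0,0.3,0.008],[0,0,0,0.3,0.008]]' | python3 -m pendant >/dev/null && python3 o.py && echo '[[0,0,0,0.3,0.008],[0,0,0,0.3,0.008],[0,0,0,0.3,0.008]]' | python3 -m pendant >/dev/null && python3 o.py && echo '[[0,0,0,0.3,0.008],[0,0,0,0.3,0.008],[0,0,0,0.3,0.008]]' | python3 -m pendant >/dev/null && python3 o.py && echo '[[0,0,0,0.3,0.008],[0,0,0,0.3,0.008],[0,0,0,0.3,0.008]]' | python3 -m pendant >/dev/null && python3 o.py
```

```text
20.82 yaw 97.691 Tz 0.065 F [-1.6  0.5  6. ] q6 52.864 eff6 0.087
21.07 yaw 97.393 Tz 0.052 F [-2.1  0.4  6.7] q6 53.162 eff6 0.09
21.32 yaw 97.089 Tz 0.082 F [-0.4 -0.2  5.9] q6 53.465 eff6 0.089
21.57 yaw 96.793 Tz 0.174 F [-1.7 -0.3  6.9] q6 53.762 eff6 0.097
21.82 yaw 96.494 Tz 0.105 F [-0.9  0.8  6.9] q6 54.063 eff6 0.115
22.07 yaw 96.197 Tz 0.157 F [-1.9  0.5  6.5] q6 54.36 eff6 0.13
```

The effort has started to climb steadily from yaw 97° on, which is the stop. One more small step to confirm.

```bash
echo '[[0,0,0,0.3,0.008],[0,0,0,0.3,0.008],[0,0,0,0.3,0.008]]' | python3 -m pendant >/dev/null; python3 o.py; echo '[[0,0,0,0,0.008]]' | python3 -m pendant >/dev/null; python3 o.py;  echo '[[0,0,0,0,0.008]]' | python3 -m pendant >/dev/null; python3 o.py; echo '[[0,0,0,0,0.008]]' | python3 -m pendant >/dev/null; python3 o.py
```

```text
22.32 yaw 95.901 Tz 0.139 F [-1.6  0.2  6.8] q6 54.656 eff6 0.159
22.4 yaw 95.899 Tz 0.166 F [-1.1  0.7  7.6] q6 54.657 eff6 0.143
22.48 yaw 95.899 Tz 0.071 F [-2.2  0.9  6.8] q6 54.658 eff6 0.142
22.57 yaw 95.9 Tz 0.178 F [-0.8  1.   7.1] q6 54.657 eff6 0.142
```

The stop is reached: settled effort is 0.142 N·m against about 0.065 N·m of running friction, so it's below forcing. Relieve the twist and the push, then release.

```bash
echo '[[0,0,0,-0.7,0.008],[0,0,0,-1.5,0.008],[0,0,0,-2,0.008],[0,0,0,-2,0.008]]' | python3 -m pendant >/dev/null; python3 o.py; echo '[[0,0,-0.0005,0,0.008],[0,0,-0.001,0,0.008],[0,0,-0.0012,0,0.008],[0,0,-0.0012,0,0.008]]' | python3 -m pendant >/dev/null; python3 o.py; python3 -c "
from h import *
st()"
```

```text
22.9 yaw 97.917 Tz -0.038 F [ 0.3 -0.1  6.3] q6 52.638 eff6 -0.21
23.23 yaw 97.887 Tz 0.002 F [ 0.3 -1.   1. ] q6 52.67 eff6 -0.011
23.23 [ 0.4944 -0.2791  0.1753] [-1.7998e+02 -1.0000e-02  9.7890e+01] [ 0.3 -1.   1. ] [-0.05  0.08  0.  ] 0.0116 59.4
```

```bash
echo '[[0,0,0,0,0.008],[0,0,0,0,0.008],[0,0,0,0,0.012],[0,0,0,0,0.016],[0,0,0,0,0.022]]' | python3 -m pendant 20 | grep -E 'ee|open|grasp|wrist'; echo '[[0,0,0,0,0.03],[0,0,0,0,0.045],[0,0,0,0,0.065],[0,0,0,0,0.085],[0,0,0,0,0.085]]' | python3 -m pendant | grep -E 'ee|open|grasp|wrist'; echo '[[0,0,0,0,0.085],[0,0,0,0,0.085],[0,0,0,0,0.085]]' | python3 -m pendant | grep -E 'open|grasp|wrist'; python3 - <<'E'
from h import *
out=[]
for n,(x,y) in(("scene",(367,150)),("side",(329,158))):
    im=bot.camera(n);cv2.imwrite(f"pics/{n}3.png",im)
    out.append(cv2.resize(im[y-35:y+35,x-25:x+25],None,fx=8,fy=8,interpolation=cv2.INTER_CUBIC))
cv2.imwrite("pics/c6.png",np.hstack(out))
E
```

```text
ee_pos: [0.4945, -0.2791, 0.1755]
wrist_force: [0.7, 0.5, 0.1]
opening: 0.0218
grasp_force: 0.0
ee_pos: [0.4945, -0.2791, 0.1756]
wrist_force: [0.9, 0.0, 0.2]
opening: 0.0767
grasp_force: 0.0
wrist_force: [0.9, -0.4, -0.7]
opening: 0.085
grasp_force: 0.0
```

View pics/c6.png

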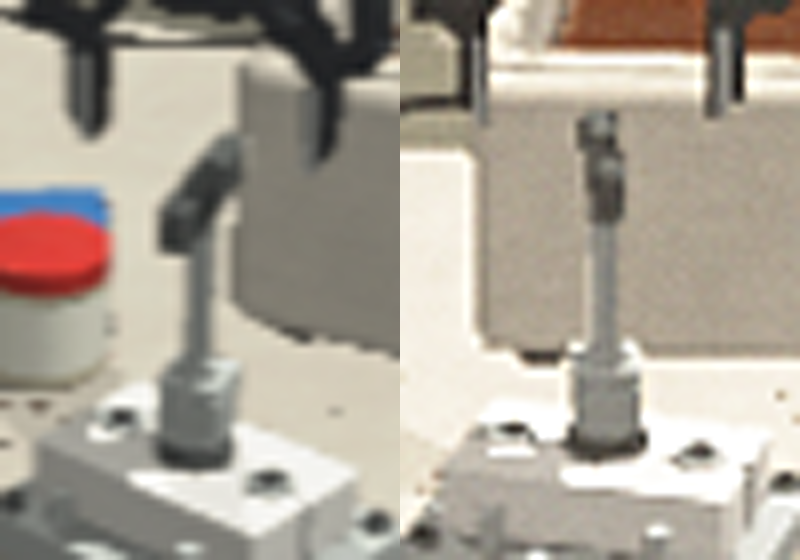

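Both views show the key standing upright on the screw with its socket down at the bush (scene crop (198,430), side crop (606,430)) and the open fingers clear. Retreat straight up and hand in.

```bash
echo '[[0,0,-0.01,0,0.085],[0,0,-0.03,0,0.085],[0,0,-0.06,0,0.085],[0,0,-0.09,0,0.085],[0,0,-0.11,0,0.085]]' | python3 -m pendant | grep -E 'ee|wrist' ; echo '[[0,0,0,0,0.085],[0,0,0,0,0.085],[0,0,0,0,0.085],[0,0,0,0,0.085],[0,0,0,0,0.085]]' | python3 -m pendant | grep -E 'time|ee|wrist'; python3 -c "
from h import *
a=cv2.imread('pics/side3.png');b=bot.camera('side')
print(cv2.absdiff(a,b)[140:230,320:340].mean())
print(bot.job_done())"
```

```text
ee_pos: [0.4944, -0.2791, 0.2893]
wrist_force: [0.2, -0.5, 1.0]
time: 25.25
ee_pos: [0.4941, -0.2789, 0.2845]
wrist_force: [-0.7, -0.1, 0.7]
4.374074074074074
the job is handed in; nothing more can be done
None
```

The job is handed in at about 25 s: the larger key stands upright on the screw, which I pressed down about 5 mm to its stop and then turned clockwise until it came up solid at about 0.14 N·m; no verdict was returned.

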